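# Hang the alignment target and hold the mirror on it

## Task

Hang the white saddle target over the steel bar between its two posts, with its red dot towards the mirror, and let go of it. Then turn the spring-return mirror until the small silver camera sees the red dot in the middle of the mirror, and finish while still holding the mirror at that angle (it swings back if released). Leave the black cube, the black lens case and the dropper bottle where they stand.

Things in the scene. Friction and masses are not known exactly. Their poses are not given: they have to be found in the camera images.
- target: White saddle, loose, 120 g: two upright plates (4 thick, 50 wide, 58 high, 30 over their outsides, 22 apart) under a 45 degree roof (inner apex 66 above the underside), black grip fin on top (10 thick in x, 34 wide in y, 72 to 113 above the underside). Origin: centre of underside, z up, x across the plates. Starts standing on the table. Hung, its underside is 57.5 below the bar's axis
- dot (a point): Centre of the red dot (18 across, in a black ring 30 across) on the target's -x face, at (-15, 0, 35) in the target's frame
- bar_mid (a point): Middle of the fixed level steel bar (diameter 12, axis 130 above the table). y runs along the bar; -x points level to the mirror's axis, 175 away, so the dot of a hung target is about 160 from it. Its two posts, 170 apart, carry black 20 mm clamp blocks reaching 140 high, leaving 150 of free bar
- camera_lens (a point): Centre of the front lens of the fixed inspection camera (silver box, black barrel), 107 above the table, 160 from the mirror's turning axis; it looks along its -x axis, at the mirror's centre
- mirror_face (a point): Centre of the round mirror's face (glass 44 across, black ring 54), 107 above the table; the vertical turning axis goes through it, so it stays in place. x: the mirror's normal, out of the reflecting face; y level; z up. The camera sees the dot mid-mirror when, from above, x bisects the directions from here to the lens and to the dot
- mirror_pin (a point): Top centre of the red upright pin (diameter 12, red from 125 to 169 above the table) by which the mirror is turned: on a level arm (103 to 111 above the table) behind the mirror, 60 from the turning axis, straight behind the glass; at (-60, 0, 62) in the mirror_face frame
- turn_mirror (a joint): Angle of the mirror about its vertical axis, rad, 0 (parked, against its stop) to 1.5, counter-clockwise from above is positive. A spring pulls it back to 0: about 0.6 N at the pin at 0 and 0.2 N more for each 0.1 rad. The wanted angle lies between 0.4 and 1.1
- cube: Black cage cube with green windows, 39x39x40, loose, to be left alone; origin at the centre of the underside
- black_case: Black round lens case with a white label, 39 across, 16 high, loose, to be left alone, between the camera's and the bar's lines of sight; origin at the centre of the underside
- bottle: Brown dropper bottle with black top, 38 across, 108 high, loose, to be left alone; origin at the centre of the underside
There are look-alikes about, which are no part of the job. What is shaped like the part that bears mirror_face but orange is not meant.

How it is judged (in metres and radians):
On the way:
1. the target hangs on the bar, dot towards the mirror, let go (x of dot in the frame of bar_mid between -0.025 and -0.008 m and z of dot in the frame of bar_mid between -0.032 and -0.014 m and y of dot in the frame of bar_mid between -0.055 and 0.055 m and angle between target's own z axis and vertical below 0.2 rad and contact force between target and anything else above 0.1 N and contact force between the fingers and target below 0.05 N and linear speed of target below 0.02 m/s), for 0.3 s.
At the end, for the whole second after the job is handed in: The target hangs still and upright (0.2 rad) on the bar, dot to the mirror, within 55 mm of the bar's middle, untouched; the fingers hold the mirror still (over 0.4 N), its normal bisecting lens and dot: their sideways distances from the normal agree within 13 mm (about 0.05 rad) (all of step 1 and (((y of dot in the frame of mirror_face between 0.066 and 0.082 m and y of camera_lens in the frame of mirror_face between -0.082 and -0.066 m) or (y of dot in the frame of mirror_face between 0.069 and 0.085 m and y of camera_lens in the frame of mirror_face between -0.085 and -0.069 m) or (y of dot in the frame of mirror_face between 0.072 and 0.088 m and y of camera_lens in the frame of mirror_face between -0.088 and -0.072 m) or (y of dot in the frame of mirror_face between 0.075 and 0.091 m and y of camera_lens in the frame of mirror_face between -0.091 and -0.075 m) or (y of dot in the frame of mirror_face between 0.078 and 0.094 m and y of camera_lens in the frame of mirror_face between -0.094 and -0.078 m) or (y of dot in the frame of mirror_face between 0.081 and 0.097 m and y of camera_lens in the frame of mirror_face between -0.097 and -0.081 m) or (y of dot in the frame of mirror_face between 0.084 and 0.1 m and y of camera_lens in the frame of mirror_face between -0.1 and -0.084 m) or (y of dot in the frame of mirror_face between 0.087 and 0.103 m and y of camera_lens in the frame of mirror_face between -0.103 and -0.087 m) or (y of dot in the frame of mirror_face between 0.09 and 0.106 m and y of camera_lens in the frame of mirror_face between -0.106 and -0.09 m) or (y of dot in the frame of mirror_face between 0.093 and 0.109 m and y of camera_lens in the frame of mirror_face between -0.109 and -0.093 m) or (y of dot in the frame of mirror_face between 0.096 and 0.112 m and y of camera_lens in the frame of mirror_face between -0.112 and -0.096 m) or (y of dot in the frame of mirror_face between 0.099 and 0.115 m and y of camera_lens in the frame of mirror_face between -0.115 and -0.099 m) or (y of dot in the frame of mirror_face between 0.102 and 0.118 m and y of camera_lens in the frame of mirror_face between -0.118 and -0.102 m) or (y of dot in the frame of mirror_face between 0.105 and 0.121 m and y of camera_lens in the frame of mirror_face between -0.121 and -0.105 m) or (y of dot in the frame of mirror_face between 0.108 and 0.124 m and y of camera_lens in the frame of mirror_face between -0.124 and -0.108 m) or (y of dot in the frame of mirror_face between 0.111 and 0.127 m and y of camera_lens in the frame of mirror_face between -0.127 and -0.111 m)) or ((y of dot in the frame of mirror_face between 0.114 and 0.13 m and y of camera_lens in the frame of mirror_face between -0.13 and -0.114 m) or (y of dot in the frame of mirror_face between 0.117 and 0.133 m and y of camera_lens in the frame of mirror_face between -0.133 and -0.117 m) or (y of dot in the frame of mirror_face between 0.12 and 0.136 m and y of camera_lens in the frame of mirror_face between -0.136 and -0.12 m) or (y of dot in the frame of mirror_face between 0.123 and 0.139 m and y of camera_lens in the frame of mirror_face between -0.139 and -0.123 m) or (y of dot in the frame of mirror_face between 0.126 and 0.142 m and y of camera_lens in the frame of mirror_face between -0.142 and -0.126 m) or (y of dot in the frame of mirror_face between 0.129 and 0.145 m and y of camera_lens in the frame of mirror_face between -0.145 and -0.129 m) or (y of dot in the frame of mirror_face between 0.132 and 0.148 m and y of camera_lens in the frame of mirror_face between -0.148 and -0.132 m) or (y of dot in the frame of mirror_face between 0.135 and 0.151 m and y of camera_lens in the frame of mirror_face between -0.151 and -0.135 m) or (y of dot in the frame of mirror_face between 0.138 and 0.154 m and y of camera_lens in the frame of mirror_face between -0.154 and -0.138 m) or (y of dot in the frame of mirror_face between 0.141 and 0.157 m and y of camera_lens in the frame of mirror_face between -0.157 and -0.141 m) or (y of dot in the frame of mirror_face between 0.144 and 0.16 m and y of camera_lens in the frame of mirror_face between -0.16 and -0.144 m))) and contact force between the fingers and turn_mirror above 0.4 N and velocity of joint turn_mirror between -0.05 and 0.05 rad/s); the arm keeps its last pose, push and grip.
It fails at once if a bystander was moved more than 20 mm (distance of any of cube, black_case, bottle from where it was at the start of the episode above 0.02 m).
It also fails if it takes over 54 s, if anything falls off the work surface, if the arm or the gripper's body presses on something with over 40 N, if the wrist force passes 120 N, or if a joint passes its speed limit or range.

## Robot

A 6-joint arm with a two-finger parallel gripper is mounted at the origin on a cart in front of the work surface, level with it; the furniture and walls round the work are solid. World frame = base frame: x ahead of the robot, y to its left, z up, the work surface at z = 0. Lengths are in mm, angles in degrees, forces in N, time in s.
With the tool pointing down it reaches from about 300 to 850 mm from the base axis. Payload 4.2 kg.
Tool frame: the origin (TCP) lies midway between the tips of the shut fingers; the grasp point (between the pads) lies pinch_z behind it (pinch_z is the distance from the TCP to the grasp point, in mm); z points along the fingers, y is the line along which they close (so a half turn about z gives the same grasp; the last joint's range is limited). The gripper opens to 91 mm and grips with 3 to 60 N. Pads are 32 mm wide; open, the fingers measure 118 mm over their backs; the gripper's body (76 mm by 178 mm) begins 60 mm behind the grasp point.
Start: joints at [67.838, 18.312, 89.639, -0, 72.044, -1.146], TCP at [206.216, 536.767, 213.976] pointing down, gripper open.
Joint ranges: [-177.97, 177.97], [-48.28, 115.42], [12.27, 149.76], [-77.06, 257.06], [2.81, 150.46], [-146.56, 146.56]. Speed limits (degrees/s): [147.25, 147.25, 180, 180, 180, 180].

## Interface

Orientations are given as [roll, pitch, yaw] about the fixed x, y, z axes, in that order (R = Rz(yaw) Ry(pitch) Rx(roll)).
In Python, from workcell import state, grab_frame, job_done, masks_of, landmark_of, pinch_z gives the robot as it stands. The module is installed in compiled form; this text tells all that it offers.
- The arm moves only by the tool move_arm, never from a script. Its argument "plan" is a list of rows, each an object of numbers: "x", "y", "z": the shift along the tool's x, y, z in mm; "rx", "ry", "rz": the turn, a rotation vector about the tool's x, y, z in rad. A call has 1 to 10 rows; each row shifts and turns the commanded pose from where the row before left it, along the tool's axes as they then stand; what a row does not reach is not made up. A row lasts 1/10 s, in which the tool goes at most 50 mm and 8.59 degrees, less where a joint would pass 70% of its speed; a pose out of reach is approached as far as the arm can. A call is refused whole if a number of a shift passes 50 or a number of a turn 0.15, either way. A call with a gripper value outside its range is refused whole. "grip" is the opening, from 0 (shut) to 1 (fully open), set as the call begins (left out, the last holds). The fingers move at their own pace and stop on an object; "squeeze" is the grip in N (left out, the last holds). Time passes only in rows, so rows that do not move let the fingers close. It gives the time, the measured TCP pose, the force, the opening and the grip force at its end, in the units of the state.
- state(): the state, without advancing time (a new reading comes with each control period).
- grab_frame(name): name is "scene" or "top" or "wrist"; returns a dict with "img" (400x640x3 uint8, red, green, blue), "z_map" (400x640 float32, mm along the optical axis (not along the pixel's ray), 0 where there is no reading), "fx", "fy", "cx", "cy" (pixels), "rvec" (rotation vector, rad) and "tvec" (3), from world to camera coordinates, as OpenCV has them. Camera axes: x right, y down, z forward; pixel columns grow to the right and rows downward; lengths in mm; the calibration is good to about 2 mm. A picture is of the moment at which its call begins.
- job_done(): hands the job in; it is judged then, once.
Trained networks look in the newest picture that a camera, given by its name, has taken for a name from the list of things; names that differ only in an ending like _2 or _b are one class to them, and where a whole thing is asked for, a point or a joint stands for the part that bears it (a point fixed in the world has none). Each returns a list of dicts, best first, with "p" (0 to 1); they miss things now and then, are a little off and sometimes report something else, mostly with a low value. They report only what shows in the picture. A call takes as long as a camera call. They do not tell look-alikes from the thing itself.
- masks_of(camera, label): "pixels" (400x640 bool, what is visible of it) and "box" ([centre column, centre row, width, height] in pixels, round what is visible of it).
- landmark_of(camera, label): "point" ([column, row] in pixels: a listed point, or the origin of a listed thing).
The state is a dict: "time_s": time; "qpos": joint angles; "qvel": joint speeds; "effort": joint torques, N m; "ee_pos": TCP position; "ee_rot": TCP orientation; "force": force on the tool from outside, world axes, zero at the start; "torque": the same for the moment, N m; "gripper_width": finger opening in mm; "gripper_force": force on a finger pad.
Only numpy, scipy, OpenCV 4.12 (cv2) and the standard library are available. Lean on these libraries where they do the work, as an engineer would, in place of code of your own. Each camera call takes 0.05 s, during which the arm holds its last target. There are 200 camera calls.

## Working session

There is one attempt and no reset: what is moved stays moved. The work goes in short steps, Python scripts to look and compute and a tool call to move; the robot and the scene stay as the last step left them, time stands still between calls to the robot, and variables do not carry over. Pictures are saved under pics/ and viewed, at most 10 in all, crops included, and the job is handed in when it is done.

Besides the shell and the picture viewer there is one more tool, called after "Call:" by a JSON object that holds its "name" and its "arguments", one argument or row to a line. move_arm: Moves the arm, as the interface text tells. Its arguments: {"type":"object","properties":{"plan":{"type":"array","items":{"type":"object","properties":{"x":{"type":"number"},"y":{"type":"number"},"z":{"type":"number"},"rx":{"type":"number"},"ry":{"type":"number"},"rz":{"type":"number"}}}},"grip":{"type":"number"},"squeeze":{"type":"number"}},"required":["plan"]}

```bash
mkdir -p pics
cat > h.py <<'E'
import numpy as np, cv2
from workcell import *
from scipy.spatial.transform import Rotation as Ro
def unproj(f,u,v,z):
    R=cv2.Rodrigues(np.array(f['rvec'],float))[0]; t=np.array(f['tvec'],float).ravel()
    c=np.array([(u-f['cx'])/f['fx']*z,(v-f['cy'])/f['fy']*z,z]); return R.T@(c-t)
def ray(f,u,v):
    R=cv2.Rodrigues(np.array(f['rvec'],float))[0]; t=np.array(f['tvec'],float).ravel()
    o=-R.T@t; d=R.T@np.array([(u-f['cx'])/f['fx'],(v-f['cy'])/f['fy'],1]); return o,d
def atz(f,u,v,z):
    o,d=ray(f,u,v); return o+d*(z-o[2])/d[2]
def proj(f,p):
    return cv2.projectPoints(np.array(p,float).reshape(-1,3),np.array(f['rvec'],float),np.array(f['tvec'],float),np.array([[f['fx'],0,f['cx']],[0,f['fy'],f['cy']],[0,0,1]],float),None)[0].reshape(-1,2)
def tri(a,b):
    (o1,d1),(o2,d2)=a,b
    s=np.linalg.lstsq(np.c_[d1,-d2],o2-o1,rcond=None)[0]
    p,q=o1+s[0]*d1,o2+s[1]*d2; return (p+q)/2,np.linalg.norm(p-q)
def cloud(f):
    v,u=np.mgrid[:400,:640]; z=f['z_map']
    R=cv2.Rodrigues(np.array(f['rvec'],float))[0]; t=np.array(f['tvec'],float).ravel()
    c=np.stack([(u-f['cx'])/f['fx']*z,(v-f['cy'])/f['fy']*z,z],-1)
    P=(c-t)@R; P[z==0]=np.nan; return P
def save(n,img): cv2.imwrite('pics/'+n,cv2.cvtColor(img,cv2.COLOR_RGB2BGR))
E
cat > a.py <<'E'
from h import *
print(state(),pinch_z)
np.set_printoptions(precision=1,suppress=True)
for c in ['scene','top']:
    f=grab_frame(c); save(c+'0.png',f['img'])
    o,_=ray(f,320,200); print(c,'cam at',o)
    for l in ['target','dot','bar_mid','camera_lens','mirror_face','mirror_pin','cube','black_case','bottle']:
        for d in landmark_of(c,l)[:4]:
            u,v=d['point']; z=f['z_map'][int(np.clip(v,0,399)),int(np.clip(u,0,639))]
            print(l,round(d['p'],2),np.array([u,v]),unproj(f,u,v,z))
E
python3 a.py
```

```text
{'time_s': 0.0, 'qpos': array([ 6.78394662e+01,  1.83516001e+01,  8.97065427e+01,  9.21336470e-04,
        7.20437186e+01, -1.14598677e+00]), 'qvel': array([-0.01869983, -0.00728197,  0.01309489, -0.01963814,  0.01127728,
       -0.07864244]), 'effort': array([-1.14532377e-03, -4.12459373e+01, -2.31975836e+01,  7.25865900e-02,
        4.55673330e-02, -1.57540844e-04]), 'ee_pos': array([206.00180789, 536.28881228, 213.119768  ]), 'ee_rot': array([-1.79898176e+02, -2.91299816e-03,  1.58985166e+02]), 'force': array([-0.03182012,  0.29434622,  1.19279375]), 'torque': array([-0.02041576, -0.05004888,  0.00710147]), 'gripper_force': 0.0, 'gripper_width': 91.28515259450296} 18.8
scene cam at [ -17.3 -516.3  693.6]
target 0.92 [216.  234.3] [428.9 246.3  13.4]
dot 0.91 [219.7 224.9] [440.8 238.8  41.3]
bar_mid 0.66 [360.1 203.8] [648.3 -58.7 125.9]
camera_lens 0.87 [463.2 242.3] [ 822.7 -265.8   -0.5]
mirror_face 0.88 [397.2 255.4] [ 551. -223.  122.]
mirror_face 0.63 [400.7 315. ] [ 418.7 -310.8  128.3]
mirror_pin 0.9 [371.5 302.8] [ 378.4 -275.3  169.2]
mirror_pin 0.75 [371.8 238.2] [ 518.1 -179.9  166.7]
cube 0.96 [345.  320.3] [ 407.2 -199.9   38.2]
black_case 0.72 [428.4 270.4] [ 658.2 -251.8   15.8]
bottle 0.64 [233.1 204.3] [549.8 323.9   9.5]
top cam at [ 322.3   11.8 1465.2]
target 0.6 [254.1 250.5] [443.2 240.2  22.6]
dot 0.77 [250.8 250.7] [439.6 244.4  61.3]
bar_mid 0.93 [348.5 177.7] [683.2 -72.6  -1.7]
mirror_face 0.46 [427.4 245.8] [ 438.  -293.7  124.2]
mirror_face 0.19 [252.4 249.2] [444.8 240.6  53.9]
mirror_pin 0.67 [424.8 260.1] [ 396.4 -285.3  114.9]
mirror_pin 0.6 [390.4 218.1] [ 516.6 -180.5  172.8]
cube 0.55 [389.8 250.8] [ 432.2 -193.7   37. ]
cube 0.24 [425.7 164.8] [ 693.5 -309.6  102.7]
black_case 0.54 [253.  250.1] [442.6 239.9  46.3]
black_case 0.51 [401.2 181.9] [ 660.8 -245.7   14.7]
bottle 0.52 [226.9 218.7] [545.  324.8  46.4]
```

View pics/scene0.png

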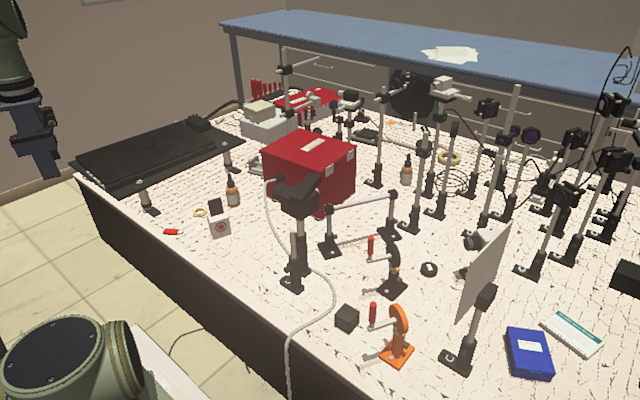

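View pics/top0.png

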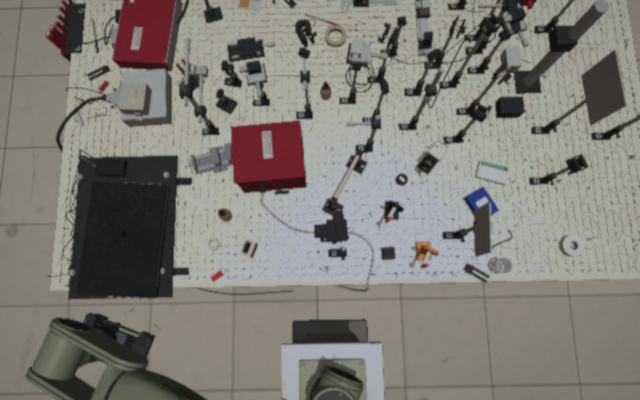

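The scene view shows the target (white with red dot) at scene (218,222). The bar runs between posts at (330,210) and (392,195), and the black mirror with its red pin is at (390,265)/(371,245). The orange look-alike is at (400,340) with a pin at (372,310), and the silver camera is near (470,242). A tall dark device stands at scene (297,195), top (332,225), near the bar's left post.

Possible confusions and choices:
- Mirror/pin: scene (397,255) is black, so it's the one. (400,315) is orange, so it isn't.
- Bottle: (233,190) or (405,172).
- Target: (218,222) is the only saddle.

```bash
cat > b.py <<'E'
from h import *
np.set_printoptions(precision=1,suppress=True)
for c in ['scene','top']:
    f=grab_frame(c); P=cloud(f)
    x,y,z=P[...,0],P[...,1],P[...,2]
    # bar points
    m=(z>120)&(z<142)&(x>500)&(x<760)&(y>-180)&(y<60)
    print(c,'bar pts',m.sum()); 
    q=P[m]; 
    import collections
    H=collections.Counter(map(tuple,(q[:,:2]//20*20).astype(int))); print(sorted(H.items()))
    # tall map (max height per 40mm cell)
    g={}
    m=(z>60)&(x>350)&(x<800)&(y>-420)&(y<340)
    for p in P[m]: k=(int(p[0]//40*40),int(p[1]//40*40)); g[k]=max(g.get(k,0),p[2])
    for xx in range(760,320,-40): print(xx,' '.join('%4d'%g.get((xx,yy),0) for yy in range(320,-440,-40)))
    for l in ['target','turn_mirror','camera_lens']:
        for d in masks_of(c,l)[:2]:
            q=P[d['pixels']]; q=q[~np.isnan(q[:,0])]; print(l,d['p'],d['box'],np.percentile(q,[5,50,95],axis=0).ravel())
f=grab_frame('scene'); save('s1.png',cv2.resize(f['img'][170:310,310:510],(800,560),interpolation=cv2.INTER_CUBIC))
E
python3 b.py
```

```text
scene bar pts 487
[((np.int64(500), np.int64(-180)), 16), ((np.int64(560), np.int64(-40)), 33), ((np.int64(560), np.int64(-20)), 35), ((np.int64(580), np.int64(-40)), 43), ((np.int64(580), np.int64(-20)), 16), ((np.int64(600), np.int64(-60)), 11), ((np.int64(600), np.int64(-40)), 36), ((np.int64(620), np.int64(-60)), 42), ((np.int64(620), np.int64(-40)), 2), ((np.int64(640), np.int64(-80)), 17), ((np.int64(640), np.int64(-60)), 26), ((np.int64(660), np.int64(-80)), 42), ((np.int64(680), np.int64(-100)), 25), ((np.int64(680), np.int64(-80)), 17), ((np.int64(700), np.int64(-120)), 16), ((np.int64(700), np.int64(-100)), 43), ((np.int64(720), np.int64(-120)), 45), ((np.int64(720), np.int64(-100)), 22)]
760    0  172  173  172  174  173  173  172    0    0  246  246  292    0    0    0    0  127    0
720    0  172  173  174  174  173  172  173    0    0    0  142   74    0    0    0  130  130    0
680    0  172  172  173  173  172  173  172    0    0  135  140    0    0    0    0  123  131    0
640    0  172  173  173  172  173  173  172    0    0  138    0    0    0    0    0    0    0  
[... 2971 characters left out ...]
  115    0    0    0    0    0    0  175  177    0    0    0    0  115  140  128    0
360    0    0    0    0    0    0    0    0    0    0    0    0    0    0    0  174  172    0    0
target 0.68 [226.8, 214.0, 9.3, 13.0] [545.4 318.5  12.3 555.8 328.3  56.7 571.8 343.6 100.5]
target 0.46 [250.0, 249.4, 16.3, 17.1] [427.8 234.4  15.2 447.3 247.7  65.4 469.4 262.7 115.3]
turn_mirror 0.75 [428.6, 256.0, 20.8, 27.2] [ 379.1 -317.    81.9  419.  -292.4  117.8  437.4 -273.1  166.5]
turn_mirror 0.55 [394.6, 210.0, 19.5, 21.2] [ 517.4 -220.6  102.9  559.  -199.8  126.6  573.8 -173.9  167.7]
camera_lens 0.81 [432.8, 157.1, 30.1, 31.9] [ 693.3 -360.     6.8  717.8 -331.   122.6  748.1 -308.8  132.8]
```

View pics/s1.png

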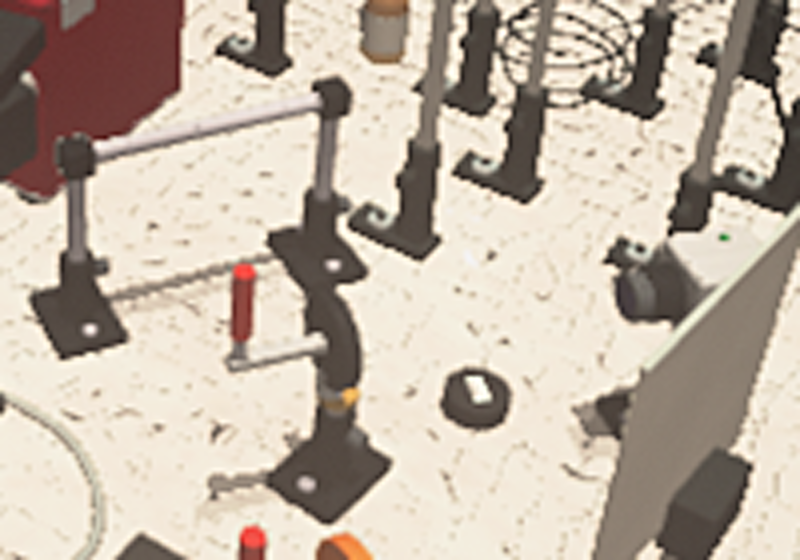

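The crop shows the black mirror at crop (335,330) with its red pin top at (245,270). The bar spans crop (75,150) to (330,95), the lens case is at (475,398), and the silver camera's barrel is at (640,290). The choice is right: the mirror is the black one. Next I check the wrist camera geometry and target yaw.

```bash
cat > c.py <<'E'
from h import *
np.set_printoptions(precision=2,suppress=True)
s=state(); R=Ro.from_euler('xyz',s['ee_rot'],degrees=True).as_matrix()
f=grab_frame('wrist'); o,d=ray(f,320,200); Rc=cv2.Rodrigues(f['rvec'])[0]
print('cam in tool',R.T@(o-s['ee_pos']),'\naxes in tool\n',R.T@Rc.T, f['fx'])
for c in ['scene','top']:
    f=grab_frame(c); P=cloud(f)
    # target: fin, plates
    m=(P[...,0]>400)&(P[...,0]<490)&(P[...,1]>200)&(P[...,1]<290)&(P[...,2]>8)
    q=P[m]; fin=q[q[:,2]>80]; print(c,'fin',len(fin),fin.mean(0)); C=np.cov(fin[:,:2].T); w,v=np.linalg.eigh(C); print(w,v[:,1])
    low=q[(q[:,2]<60)]; r=cv2.minAreaRect(low[:,:2].astype(np.float32)); print(r)
    # mirror pin
    m=(P[...,0]>480)&(P[...,0]<540)&(P[...,1]>-200)&(P[...,1]<-150)&(P[...,2]>130)&(P[...,2]<180); print('pin',m.sum(),P[m].mean(0),P[m][:,2].max())
    m=(P[...,0]>500)&(P[...,0]<760)&(P[...,1]>-160)&(P[...,1]<20)&(P[...,2]>115)&(P[...,2]<150)
    q=P[m]; q=q[(q[:,0]>600)&(q[:,0]<710)]; L=cv2.fitLine(q[:,:2].astype(np.float32),cv2.DIST_HUBER,0,.01,.01).ravel(); print('bar line',L,q[:,2].mean(),np.degrees(np.arctan2(L[1],L[0])))
    P2=P[m]; t=(P2[:,:2]-L[2:])@L[:2]; e=np.abs((P2[:,:2]-L[2:])@[-L[1],L[0]]); k=e<14; t=t[k]; print('extent',t.min(),t.max(),'mid',L[2:]+L[:2]*(t.min()+t.max())/2)
E
python3 c.py
```

```text
cam in tool [  80.69   -0.19 -170.12] 
axes in tool
 [[ 0.   -0.96 -0.28]
 [ 1.    0.   -0.  ]
 [ 0.   -0.28  0.96]] 300.4239529766463
scene fin 175 [447.15 250.39  98.84]
[  8.3  100.34] [-0.93  0.38]
((439.9234924316406, 245.51385498046875), (29.660062789916992, 57.008392333984375), 39.82426834106445)
pin 101 [ 515.68 -179.64  151.86] 169.14451319087237
bar line [  0.87  -0.49 655.61 -62.29] 132.36978000873577 -29.315767
extent -98.67594233879106 91.75581670555796 mid [652.6 -60.6]
top fin 59 [449.38 252.59 107.36]
[10.87 95.52] [-0.94  0.34]
((443.4556884765625, 245.888427734375), (86.86847686767578, 73.927978515625), 86.23562622070312)
pin 21 [ 518.1  -175.39  162.69] 173.22066547333273
bar line [  0.87  -0.5  655.2  -57.38] 135.15654518457885 -30.008772
extent -94.5401578628741 94.65183090039507 mid [655.25 -57.4 ]
```

Call:
{"name": "move_arm", "arguments": {
  "plan": [
    {"x": -41, "y": -22.4},
    {"x": -41, "y": -22.4},
    {"x": -41, "y": -22.4},
    {"x": -41, "y": -22.4},
    {"x": -41, "y": -22.4},
    {"x": -41, "y": -22.4},
    {"x": -41, "y": -22.4},
    {"x": -41, "y": -22.4},
    {},
    {}
  ]
}}

```text
schema error: expected keys x, y, z, rx, ry, rz
```

```bash
cat > d.py <<'E'
from h import *
np.set_printoptions(precision=2,suppress=True)
s=state(); R=Ro.from_euler('xyz',s['ee_rot'],degrees=True).as_matrix(); print(s['time_s'],s['ee_pos'],s['ee_rot'],s['force'])
f=grab_frame('wrist'); P=cloud(f); save('w1.png',f['img'])
for l in ['dot','target']:
    for d in landmark_of('wrist',l)[:2]: print(l,d, unproj(f,*d['point'],f['z_map'][int(d['point'][1]),int(d['point'][0])]))
m=(P[...,0]>400)&(P[...,0]<490)&(P[...,1]>200)&(P[...,1]<300)&(P[...,2]>8)&(P[...,2]<130)
top=P[m&(P[...,2]>100)]; print('fin top',len(top),top.mean(0),cv2.minAreaRect(top[:,:2].astype(np.float32)))
# roof/plates, z stats
q=P[m]; r=cv2.minAreaRect(q[(q[:,2]>20)&(q[:,2]<62)][:,:2].astype(np.float32)); print(r)
E
python3 d.py
```

```text
1.6 [206.23 536.75 213.97] [180.     0.   158.98] [-0.1   0.8   0.44]
fin top 0 [nan nan nan] ((0.0, 0.0), (0.0, 0.0), 0.0)
((0.0, 0.0), (0.0, 0.0), 0.0)d.py:8: RuntimeWarning: Mean of empty slice.
  top=P[m&(P[...,2]>100)]; print('fin top',len(top),top.mean(0),cv2.minAreaRect(top[:,:2].astype(np.float32)))
  ret = um.true_divide(
```

View pics/w1.png

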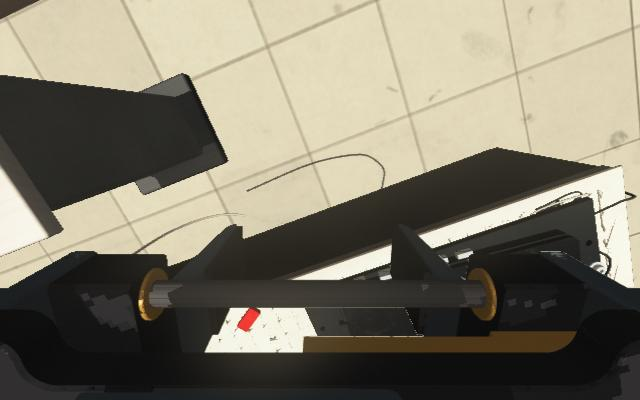

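The plan rows need all keys. The wrist view currently shows floor and table edge, with the gripper linkage filling rows 280 and below and the fingertips near (240,230) and (400,230).

Call:
{"name": "move_arm", "arguments": {
  "plan": [
    {"x": -41, "y": -22.4, "z": 0, "rx": 0, "ry": 0, "rz": 0},
    {"x": -41, "y": -22.4, "z": 0, "rx": 0, "ry": 0, "rz": 0},
    {"x": -41, "y": -22.4, "z": 0, "rx": 0, "ry": 0, "rz": 0},
    {"x": -41, "y": -22.4, "z": 0, "rx": 0, "ry": 0, "rz": 0},
    {"x": -41, "y": -22.4, "z": 0, "rx": 0, "ry": 0, "rz": 0},
    {"x": -41, "y": -22.4, "z": 0, "rx": 0, "ry": 0, "rz": 0},
    {"x": -41, "y": -22.4, "z": 0, "rx": 0, "ry": 0, "rz": 0},
    {"x": -41, "y": -22.4, "z": 0, "rx": 0, "ry": 0, "rz": 0},
    {"x": 0, "y": 0, "z": 0, "rx": 0, "ry": 0, "rz": 0},
    {"x": 0, "y": 0, "z": 0, "rx": 0, "ry": 0, "rz": 0}
  ]
}}

```text
time_s: 2.75
ee_pos: [448.5, 251.2, 213.9]
ee_rot: [180.0, -0.0, 158.8]
force: [0.6, 1.1, 0.0]
gripper_width: 91.4
gripper_force: 0.0
```

```bash
python3 d.py
```

```text
2.75 [448.49 251.2  213.89] [179.98  -0.04 158.83] [0.56 1.07 0.04]
dot {'point': [310.1, 184.9], 'p': 0.65} [440.13 245.69  59.53]
target {'point': [319.4, 178.5], 'p': 0.8} [433.12 259.26  79.83]
fin top 379 [447.57 255.75 111.83] ((449.0086669921875, 255.54014587402344), (9.439569473266602, 33.77739715576172), 68.84491729736328)
((449.3060302734375, 255.18267822265625), (30.192760467529297, 50.1866569519043), 68.430419921875)
```

View pics/w1.png

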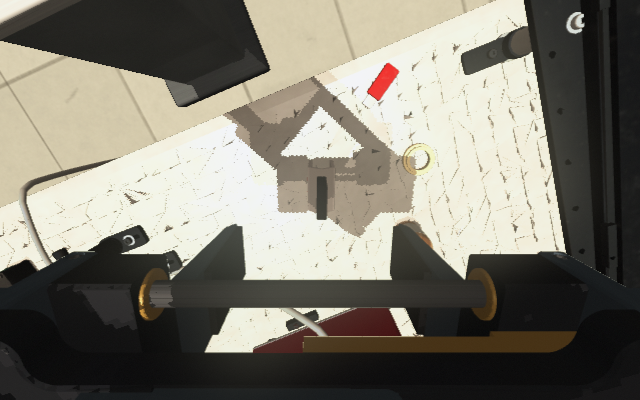

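The picture shows the fin at (321,198), a black strip between the open fingers, with the dot on the face side. Fin centre measures (449, 255.5), with its top at 112 and yaw aligned with the tool.

Call:
{"name": "move_arm", "arguments": {
  "plan": [
    {"x": 1, "y": 4, "z": 40, "rx": 0, "ry": 0, "rz": 0},
    {"x": 0, "y": 0, "z": 40, "rx": 0, "ry": 0, "rz": 0},
    {"x": 0, "y": 0, "z": 30, "rx": 0, "ry": 0, "rz": 0},
    {"x": 0, "y": 0, "z": 24, "rx": 0, "ry": 0, "rz": 0},
    {"x": 0, "y": 0, "z": 0, "rx": 0, "ry": 0, "rz": 0}
  ]
}}

```text
time_s: 3.4
ee_pos: [445.5, 255.9, 77.1]
ee_rot: [-179.7, -0.3, 159.1]
force: [-0.3, -0.6, 0.7]
gripper_width: 90.9
gripper_force: 0.0
```

Call:
{"name": "move_arm", "arguments": {
  "plan": [
    {"x": 0, "y": 0, "z": 0, "rx": 0, "ry": 0, "rz": 0},
    {"x": 0, "y": 0, "z": 0, "rx": 0, "ry": 0, "rz": 0},
    {"x": 0, "y": 0, "z": 0, "rx": 0, "ry": 0, "rz": 0},
    {"x": 0, "y": 0, "z": 0, "rx": 0, "ry": 0, "rz": 0},
    {"x": 0, "y": 0, "z": 0, "rx": 0, "ry": 0, "rz": 0},
    {"x": 0, "y": 0, "z": 0, "rx": 0, "ry": 0, "rz": 0},
    {"x": 0, "y": 0, "z": 0, "rx": 0, "ry": 0, "rz": 0}
  ],
  "grip": 0,
  "squeeze": 30
}}

```text
time_s: 4.1
ee_pos: [448.7, 255.9, 80.1]
ee_rot: [180.0, 0.0, 159.0]
force: [-0.3, -0.1, 0.3]
gripper_width: 38.4
gripper_force: 0.0
```

Call:
{"name": "move_arm", "arguments": {
  "plan": [
    {"x": 0, "y": 0, "z": 0, "rx": 0, "ry": 0, "rz": 0},
    {"x": 0, "y": 0, "z": 0, "rx": 0, "ry": 0, "rz": 0},
    {"x": 0, "y": 0, "z": 0, "rx": 0, "ry": 0, "rz": 0},
    {"x": 0, "y": 0, "z": 0, "rx": 0, "ry": 0, "rz": 0},
    {"x": 0, "y": 0, "z": 0, "rx": 0, "ry": 0, "rz": 0}
  ]
}}

```text
time_s: 4.6
ee_pos: [448.6, 255.9, 79.9]
ee_rot: [-180.0, -0.0, 159.0]
force: [-0.4, 0.0, -0.2]
gripper_width: 9.8
gripper_force: 30.0
```

Call:
{"name": "move_arm", "arguments": {
  "plan": [
    {"x": 0, "y": 0, "z": -20, "rx": 0, "ry": 0, "rz": 0},
    {"x": 0, "y": 0, "z": -30, "rx": 0, "ry": 0, "rz": 0},
    {"x": 0, "y": 0, "z": -40, "rx": 0, "ry": 0, "rz": 0},
    {"x": 0, "y": 0, "z": -40, "rx": 0, "ry": 0, "rz": 0},
    {"x": 0, "y": 0, "z": -40, "rx": 0, "ry": 0, "rz": 0},
    {"x": 0, "y": 0, "z": -30, "rx": 0, "ry": 0, "rz": 0},
    {"x": 0, "y": 0, "z": -10, "rx": 0, "ry": 0, "rz": 0}
  ]
}}

```text
time_s: 5.3
ee_pos: [449.7, 256.6, 293.3]
ee_rot: [179.7, 0.2, 159.0]
force: [0.8, -0.1, -2.1]
gripper_width: 10.2
gripper_force: 30.0
```

Call:
{"name": "move_arm", "arguments": {
  "plan": [
    {"x": -39, "y": -18, "z": 0, "rx": 0, "ry": 0, "rz": 0},
    {"x": -39, "y": -18, "z": 0, "rx": 0, "ry": 0, "rz": 0},
    {"x": -39, "y": -18, "z": 0, "rx": 0, "ry": 0, "rz": 0},
    {"x": -39, "y": -19, "z": 0, "rx": 0, "ry": 0, "rz": 0},
    {"x": -40, "y": -19, "z": 0, "rx": 0, "ry": 0, "rz": 0},
    {"x": 0, "y": 0, "z": 0, "rx": 0, "ry": 0, "rz": 0},
    {"x": 0, "y": 0, "z": 0, "rx": 0, "ry": 0, "rz": 0}
  ]
}}

```text
time_s: 6.0
ee_pos: [598.3, 99.1, 287.7]
ee_rot: [-179.9, -0.2, 158.9]
force: [0.3, 0.7, -0.5]
gripper_width: 9.7
gripper_force: 30.0
```

```bash
cat > e.py <<'E'
from h import *
import sys
np.set_printoptions(precision=2,suppress=True)
s=state(); print(s['time_s'],s['ee_pos'],s['ee_rot'],s['qpos'],s['force'])
f=grab_frame('wrist'); P=cloud(f); save(sys.argv[1],f['img'])
for l in ['bar_mid','camera_lens','mirror_face','mirror_pin']:
    for d in landmark_of('wrist',l)[:2]: print(l,round(d['p'],2),d['point'], unproj(f,*d['point'],f['z_map'][int(d['point'][1]),int(d['point'][0])]))
m=(P[...,0]>500)&(P[...,0]<760)&(P[...,1]>-160)&(P[...,1]<20)&(P[...,2]>115)&(P[...,2]<150)
q=P[m]; q=q[(q[:,0]>600)&(q[:,0]<710)]; print(len(q))
if len(q)>10:
    L=cv2.fitLine(q[:,:2].astype(np.float32),cv2.DIST_HUBER,0,.01,.01).ravel(); print('bar line',L,q[:,2].max(),np.degrees(np.arctan2(L[1],L[0])))
    P2=P[m]; t=(P2[:,:2]-L[2:])@L[:2]; e=np.abs((P2[:,:2]-L[2:])@[-L[1],L[0]]); k=e<14; t=t[k]; print('extent',t.min(),t.max(),'mid',L[2:]+L[:2]*(t.min()+t.max())/2)
E
python3 e.py w2.png
```

```text
6.0 [598.25  99.1  287.69] [-179.92   -0.22  158.88] [  8.3   19.41  77.48   0.04  83.34 -60.59] [ 0.26  0.68 -0.53]
bar_mid 0.68 [218.6, 273.8] [553.21  86.91 383.26]
mirror_face 0.72 [83.7, 249.4] [ 566.77 -193.07  124.49]
357
bar line [  0.82  -0.57 619.72 -35.2 ] 136.54131406872543 -34.966858
extent -54.249098988445944 123.5212226608328 mid [648.11 -55.05]
```

View pics/w2.png

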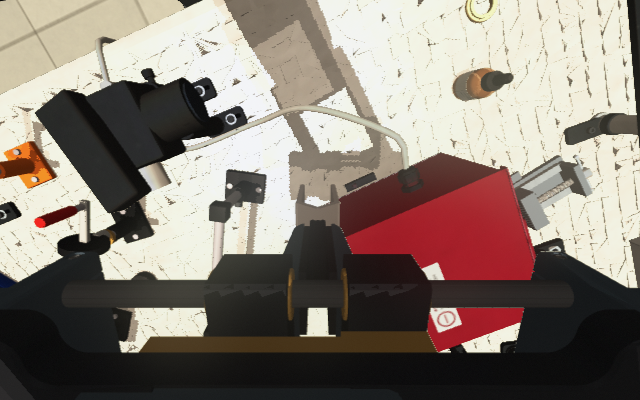

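The view shows the held target's white plates at (320,200) below the fingers, one bar post/clamp at (220,210) and the bar running down to (217,250). The mirror is at (85,245) with its pin at (55,217). I go over the bar and look again.

Call:
{"name": "move_arm", "arguments": {
  "plan": [
    {"x": 0, "y": 0, "z": 0, "rx": 0, "ry": 0, "rz": 0.148},
    {"x": -31.5, "y": -28, "z": 0, "rx": 0, "ry": 0, "rz": 0},
    {"x": -31.5, "y": -28, "z": 0, "rx": 0, "ry": 0, "rz": 0},
    {"x": -31.5, "y": -28, "z": 0, "rx": 0, "ry": 0, "rz": 0},
    {"x": -31.5, "y": -28, "z": 0, "rx": 0, "ry": 0, "rz": 0},
    {"x": 0, "y": 0, "z": 0, "rx": 0, "ry": 0, "rz": 0},
    {"x": 0, "y": 0, "z": 0, "rx": 0, "ry": 0, "rz": 0},
    {"x": 0, "y": 0, "z": 0, "rx": 0, "ry": 0, "rz": 0}
  ]
}}

```text
time_s: 7.05
ee_pos: [652.7, -58.2, 290.2]
ee_rot: [180.0, -0.0, 150.6]
force: [-0.3, -0.6, -0.6]
gripper_width: 9.9
gripper_force: 30.0
```

```bash
sed -i 's/^m=.*/m=(P[...,0]>540)\&(P[...,0]<760)\&(P[...,1]>-160)\&(P[...,1]<20)\&(P[...,2]>115)\&(P[...,2]<150)/; s/q\[:,0\]>600)&(q\[:,0\]<710)/q[:,0]>594)\&(q[:,0]<712)/' e.py
cat >> e.py <<'E'
q=P[(P[...,0]>600)&(P[...,0]<706)&(P[...,1]>-160)&(P[...,1]<50)&(P[...,2]>150)&(P[...,2]<250)]
b=P[(P[...,2]>200)&(P[...,2]<245)&(np.hypot(P[...,0]-s['ee_pos'][0],P[...,1]-s['ee_pos'][1])<45)]
print('saddle body',len(b),cv2.minAreaRect(b[:,:2].astype(np.float32)) if len(b)>5 else '', b[:,2].min() if len(b) else '')
for zz in (132,138):
    k=P[(P[...,2]>zz)&(P[...,2]<150)&(P[...,0]>540)&(P[...,0]<770)&(P[...,1]>-150)&(P[...,1]<20)]
    print(zz,len(k),[ (c.mean(0)) for c in (k[k[:,0]<600],k[k[:,0]>700]) if len(c)])
f=grab_frame('scene'); save('s2.png',f['img'])
E
python3 e.py w3.png
```

```text
7.05 [652.69 -58.22 290.17] [179.96  -0.02 150.59] [ -6.13  24.04  70.06   0.04  85.91 -66.72] [-0.31 -0.58 -0.59]
bar_mid 0.93 [319.8, 189.1] [653.28 -55.5  135.27]
camera_lens 0.95 [171.8, 298.8] [605.92 -79.75 385.97]
camera_lens 0.62 [171.2, 185.3] [ 568.54 -198.04  133.17]
mirror_face 0.84 [174.2, 184.0] [ 568.93 -194.92  131.87]
mirror_pin 0.96 [138.9, 141.6] [ 520.39 -179.84  167.73]
863
bar line [  0.87  -0.49 630.71 -42.68] 136.707965087842 -29.365744
extent -65.8335439509125 46.03675098430889 mid [622.08 -37.82]
saddle body 150 ((637.1177368164062, -49.43855285644531), (29.559690475463867, 12.745987892150879), 60.49911117553711) 210.78788606142453
132 1158 [array([584.43, -16.86, 138.08])]
138 343 [array([581.37, -14.83, 139.32])]
```

View pics/w3.png

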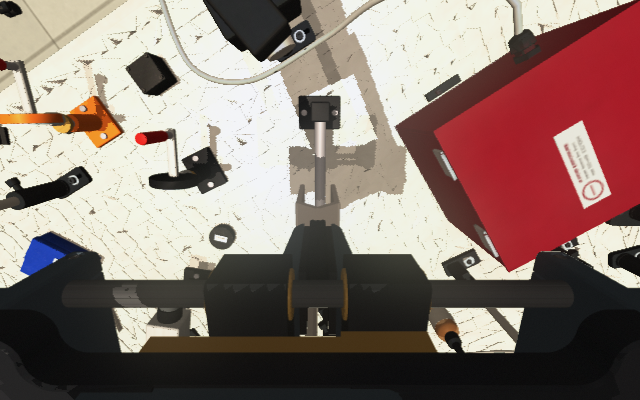

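View pics/s2.png

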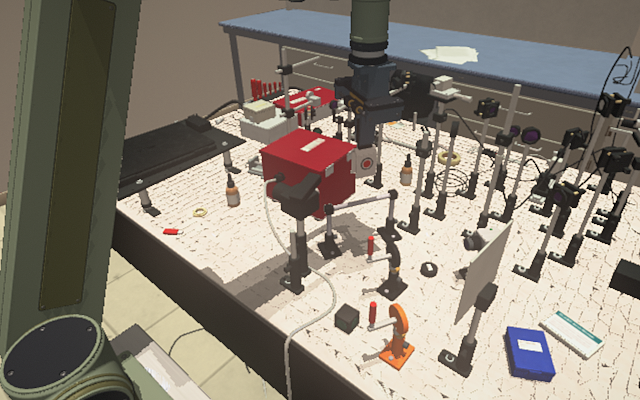

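The wrist view shows the held saddle at (318,205) above the bar, with a clamp at (320,112). The scene view shows the dot facing the mirror and the arm well clear of the device. The bar line is 2.7 mm to tool +y of the saddle, and the yaw is matched.

Call:
{"name": "move_arm", "arguments": {
  "plan": [
    {"x": 0, "y": 2.7, "z": 0, "rx": 0, "ry": 0, "rz": 0},
    {"x": 0, "y": 0, "z": 30, "rx": 0, "ry": 0, "rz": 0},
    {"x": 0, "y": 0, "z": 30, "rx": 0, "ry": 0, "rz": 0},
    {"x": 0, "y": 0, "z": 20, "rx": 0, "ry": 0, "rz": 0},
    {"x": 0, "y": 0, "z": 20, "rx": 0, "ry": 0, "rz": 0},
    {"x": 0, "y": 0, "z": 20, "rx": 0, "ry": 0, "rz": 0},
    {"x": 0, "y": 0, "z": 10, "rx": 0, "ry": 0, "rz": 0},
    {"x": 0, "y": 0, "z": 0, "rx": 0, "ry": 0, "rz": 0},
    {"x": 0, "y": 0, "z": 0, "rx": 0, "ry": 0, "rz": 0}
  ]
}}

```text
time_s: 8.25
ee_pos: [655.0, -57.3, 160.7]
ee_rot: [180.0, 0.1, 150.5]
force: [0.4, 0.1, -1.0]
gripper_width: 9.8
gripper_force: 30.0
```

Run:
```python
from h import *
f=grab_frame('scene'); save('s3.png',cv2.resize(f['img'][120:270,280:480],(800,600),interpolation=cv2.INTER_CUBIC))
```

```text
(no output)
```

View pics/s3.png

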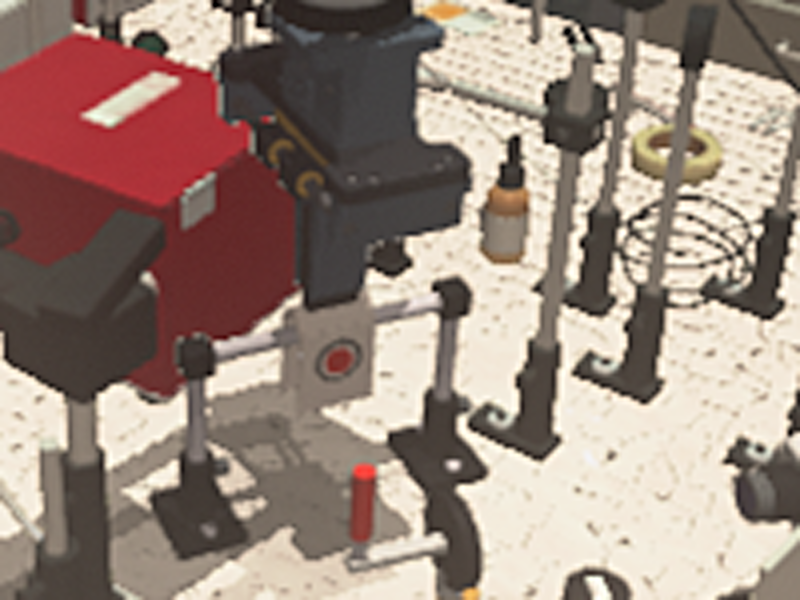

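The saddle straddles the bar at crop (338,355), midway between the posts at (195,355) and (452,298), with the dot facing the mirror. I lower it the last 7 mm and open.

Call:
{"name": "move_arm", "arguments": {
  "plan": [
    {"x": 0, "y": 0, "z": 5, "rx": 0, "ry": 0, "rz": 0},
    {"x": 0, "y": 0, "z": 2, "rx": 0, "ry": 0, "rz": 0},
    {"x": 0, "y": 0, "z": 0, "rx": 0, "ry": 0, "rz": 0},
    {"x": 0, "y": 0, "z": 0, "rx": 0, "ry": 0, "rz": 0}
  ]
}}

```text
time_s: 8.7
ee_pos: [654.7, -57.2, 153.2]
ee_rot: [180.0, 0.0, 150.5]
force: [0.7, 1.3, -0.6]
gripper_width: 9.9
gripper_force: 30.0
```

Call:
{"name": "move_arm", "arguments": {
  "plan": [
    {"x": 0, "y": 0, "z": 0, "rx": 0, "ry": 0, "rz": 0},
    {"x": 0, "y": 0, "z": 0, "rx": 0, "ry": 0, "rz": 0},
    {"x": 0, "y": 0, "z": 0, "rx": 0, "ry": 0, "rz": 0},
    {"x": 0, "y": 0, "z": 0, "rx": 0, "ry": 0, "rz": 0},
    {"x": 0, "y": 0, "z": 0, "rx": 0, "ry": 0, "rz": 0},
    {"x": 0, "y": 0, "z": 0, "rx": 0, "ry": 0, "rz": 0}
  ],
  "grip": 0.5
}}

```text
time_s: 9.3
ee_pos: [654.5, -57.4, 153.0]
ee_rot: [180.0, -0.0, 150.5]
force: [0.1, 0.2, 0.1]
gripper_width: 45.4
gripper_force: 0.0
```

Call:
{"name": "move_arm", "arguments": {
  "plan": [
    {"x": 0, "y": 0, "z": -10, "rx": 0, "ry": 0, "rz": 0},
    {"x": 0, "y": 0, "z": -30, "rx": 0, "ry": 0, "rz": 0},
    {"x": 0, "y": 0, "z": -40, "rx": 0, "ry": 0, "rz": 0},
    {"x": 0, "y": 0, "z": -30, "rx": 0, "ry": 0, "rz": 0},
    {"x": 0, "y": 0, "z": -30, "rx": 0, "ry": 0, "rz": 0},
    {"x": 0, "y": 0, "z": 0, "rx": 0, "ry": 0, "rz": 0},
    {"x": 0, "y": 0, "z": 0, "rx": 0, "ry": 0, "rz": 0}
  ]
}}

```text
time_s: 10.0
ee_pos: [654.5, -57.4, 293.9]
ee_rot: [180.0, 0.1, 150.5]
force: [-0.0, -0.2, -1.1]
gripper_width: 45.6
gripper_force: 0.0
```

```bash
cat > g.py <<'E'
from h import *
np.set_printoptions(precision=2,suppress=True)
s=state(); print(s['time_s'],s['ee_pos'],s['ee_rot'],s['force'],s['gripper_width'])
for c in ['scene','top','wrist']:
    f=grab_frame(c); P=cloud(f); print(c)
    for l in ['dot','camera_lens','mirror_face','mirror_pin','target']:
        for d in landmark_of(c,l)[:2]:
            u,v=d['point']
            print(l,round(d['p'],2),np.array(d['point']),unproj(f,u,v,f['z_map'][int(v),int(u)]), 'at known z',atz(f,u,v,{'dot':107.5,'camera_lens':107,'mirror_face':107,'mirror_pin':169,'target':72.5}[l]))
    h=P[(P[...,2]>155)&(P[...,2]<192)&(np.hypot(P[...,0]-654.7,P[...,1]+57.2)<35)]; 
    if len(h)>4: print('fin',len(h),cv2.minAreaRect(h[:,:2].astype(np.float32)),h[:,2].max())
    k=P[(np.hypot(P[...,0]-518,P[...,1]+178)<20)&(P[...,2]>150)&(P[...,2]<176)]
    if len(k)>4: print('pin',len(k),cv2.minAreaRect(k[:,:2].astype(np.float32)),k.mean(0),k[:,2].max())
    hsv=cv2.cvtColor(f['img'],cv2.COLOR_RGB2HSV); red=((hsv[...,0]<8)|(hsv[...,0]>172))&(hsv[...,1]>130)&(P[...,2]>85)&(P[...,2]<130)&(np.hypot(P[...,0]-647,P[...,1]+71)<25)
    if red.sum(): print('dot px',red.sum(),P[red].mean(0))
E
python3 g.py
```

```text
10.0 [654.54 -57.4  293.91] [179.96   0.09 150.51] [-0.03 -0.17 -1.07] 45.55370112242085
scene
dot 0.63 [364.6 210.5] [650.79 -71.   110.03] at known z [653.69 -69.07 107.5 ]
camera_lens 0.95 [464.8 241.1] [ 698.19 -305.7   107.32] at known z [ 698.58 -305.58  107.  ]
camera_lens 0.32 [345.2 321.9] [ 407.39 -200.28   33.49] at known z [ 360.09 -235.48  107.  ]
mirror_face 0.57 [403.3 316. ] [ 419.16 -315.63  128.97] at known z [ 436.14 -307.82  107.  ]
mirror_face 0.55 [395.2 253.6] [ 551.04 -218.    124.1 ] at known z [ 568.1  -209.04  107.  ]
mirror_pin 0.97 [370.2 302.5] [ 505.14 -194.68   -0.21] at known z [ 377.71 -273.13  169.  ]
mirror_pin 0.69 [371.5 238.3] [ 516.37 -180.32  167.79] at known z [ 515.14 -181.1   169.  ]
target 0.79 [358.3 221.1] [638.14 -62.47  81.06] at known z [647.3  -56.13  72.5 ]
target 0.72 [347.1 321.1] [ 408.7  -203.95   37.56] at known z [ 386.   -220.59   72.5 ]
fin 179 ((654.0813598632812, -61.17093276977539), (11.93004035949707, 35.819305419921875), 61.94873046875) 186.40945880130803
pin 56 ((517.8892211914062, -178.0146026611328), (10.953881263732
[... 1435 characters left out ...]
2.23   15.98] at known z [ 653.7  -196.54  107.  ]
mirror_face 0.93 [ 34.9 124.9] [ 390.52 -391.16    1.23] at known z [ 434.88 -305.64  107.  ]
mirror_face 0.62 [174.1 183.5] [ 569.78 -195.76  130.93] at known z [ 568.74 -208.58  107.  ]
mirror_pin 0.66 [138.9 138.6] [ 519.19 -178.4   168.02] at known z [ 519.4  -177.87  169.  ]
target 0.71 [320.4 180. ] [642.29 -47.09 159.06] at known z [658.83 -55.41  72.5 ]
fin 422 ((654.7328491210938, -57.979061126708984), (9.969853401184082, 33.3600959777832), 60.304710388183594) 186.49121811410836
pin 231 ((519.1641235351562, -175.78973388671875), (11.677251815795898, 11.603221893310547), 9.785149574279785) [ 519.9  -174.16  163.76] 170.23320024815706
```

The saddle hangs: fin top 186, centre (654.6,-58), dot ≈(647,-71). The mirror axis is ≈(568,-209) and the pin (519,-176). Before placing the gripper I check how far the tall device reaches, and refine the lens.

```bash
cat > k.py <<'E'
from h import *
np.set_printoptions(precision=1,suppress=True)
for c in ['scene','top']:
    f=grab_frame(c); P=cloud(f)
    m=(P[...,0]>400)&(P[...,0]<600)&(P[...,1]>-160)&(P[...,1]<100)&(P[...,2]>185)&(P[...,2]<275)
    q=P[m]; print(c,len(q),cv2.convexHull(q[:,:2].astype(np.float32)).reshape(-1,2).tolist()[::2], np.percentile(q[:,1],[0,1,3]))
    m=(np.hypot(P[...,0]-700,P[...,1]+312)<50)&(P[...,2]>85)&(P[...,2]<128)
    q=P[m]; n=np.linalg.norm(q[:,:2]-[568.3,-208.9],axis=1); a=np.degrees(np.arctan2(q[:,1]+208.9,q[:,0]-568.3)); k=n<np.percentile(n,25)
    print('camera front',len(q),n.min(),np.percentile(n,25),a[k].mean(),a[k].min(),a[k].max(), 'all',a.min(),a.max())
E
python3 k.py
```

```text
scene 1512 [[531.5534057617188, -37.31584930419922], [530.9965209960938, -30.7484130859375], [490.1632995605469, 35.88798522949219], [462.143310546875, 40.80523681640625], [448.7486877441406, 2.9929330348968506], [445.48016357421875, -34.83852767944336], [450.7178649902344, -54.453182220458984], [499.4134216308594, -52.448814392089844], [528.5697631835938, -39.58830642700195]] [-55.  -52.8 -52.2]
camera front 376 159.9056451631437 168.73381341945688 -40.66015854604006 -44.55151696870966 -34.98345885581834 all -46.29580216296813 -33.08206483107433
top 101 [[500.23876953125, 18.60724639892578], [463.78411865234375, 41.70682144165039], [461.0752868652344, 36.2063102722168], [468.140625, 24.75107192993164]] [18.6 21.4 21.5]
camera front 160 158.44397709250168 169.28376391951895 -38.99739312576042 -43.362860545644104 -34.60280367913375 all -45.242648798473894 -32.588451448369945
```

Call:
{"name": "move_arm", "arguments": {
  "plan": [
    {"x": 0, "y": 0, "z": 0, "rx": 0, "ry": 0, "rz": 0.149},
    {"x": 0, "y": 0, "z": 0, "rx": 0, "ry": 0, "rz": 0.149},
    {"x": 0, "y": 0, "z": 0, "rx": 0, "ry": 0, "rz": 0.149},
    {"x": 0, "y": 0, "z": 0, "rx": 0, "ry": 0, "rz": 0.149},
    {"x": 0, "y": 0, "z": 0, "rx": 0, "ry": 0, "rz": 0.149},
    {"x": 0, "y": 0, "z": 0, "rx": 0, "ry": 0, "rz": 0.149},
    {"x": 0, "y": 0, "z": 0, "rx": 0, "ry": 0, "rz": 0.149},
    {"x": 0, "y": 0, "z": 0, "rx": 0, "ry": 0, "rz": 0.149},
    {"x": 0, "y": 0, "z": 0, "rx": 0, "ry": 0, "rz": 0.149},
    {"x": 0, "y": 0, "z": 0, "rx": 0, "ry": 0, "rz": 0.149}
  ]
}}

```text
time_s: 12.0
ee_pos: [654.4, -57.4, 292.9]
ee_rot: [-180.0, -0.0, 64.8]
force: [-0.4, -0.0, -0.1]
gripper_width: 45.4
gripper_force: 0.0
```

Call:
{"name": "move_arm", "arguments": {
  "plan": [
    {"x": 0, "y": 0, "z": 0, "rx": 0, "ry": 0, "rz": 0.149},
    {"x": -43.5, "y": -11.7, "z": 0, "rx": 0, "ry": 0, "rz": 0},
    {"x": -43.5, "y": -11.7, "z": 0, "rx": 0, "ry": 0, "rz": 0},
    {"x": -43.5, "y": -11.7, "z": 0, "rx": 0, "ry": 0, "rz": 0},
    {"x": -43.5, "y": -11.7, "z": 0, "rx": 0, "ry": 0, "rz": 0},
    {"x": 0, "y": 0, "z": 0, "rx": 0, "ry": 0, "rz": 0},
    {"x": 0, "y": 0, "z": 0, "rx": 0, "ry": 0, "rz": 0},
    {"x": 0, "y": 0, "z": 0, "rx": 0, "ry": 0, "rz": 0}
  ]
}}

```text
time_s: 12.8
ee_pos: [520.3, -176.4, 293.0]
ee_rot: [180.0, -0.0, 56.6]
force: [-0.0, -0.6, -0.3]
gripper_width: 45.6
gripper_force: 0.0
```

```bash
cat > p.py <<'E'
from h import *
np.set_printoptions(precision=2,suppress=True)
s=state(); print(s['time_s'],s['ee_pos'],s['ee_rot'],s['qpos'],s['force'])
f=grab_frame('wrist'); P=cloud(f); save('w5.png',f['img'])
for d in landmark_of('wrist','mirror_pin')[:2]: print(d,atz(f,*d['point'],169))
k=P[(np.hypot(P[...,0]-518,P[...,1]+178)<20)&(P[...,2]>160)&(P[...,2]<176)]
print('pin',len(k),cv2.minAreaRect(k[:,:2].astype(np.float32)),k[:,2].max())
k=P[(np.hypot(P[...,0]-568,P[...,1]+209)<35)&(P[...,2]>120)&(P[...,2]<140)]
print('ring',len(k),cv2.minAreaRect(k[:,:2].astype(np.float32)),k[:,2].max())
E
python3 p.py
```

```text
12.8 [ 520.32 -176.44  293.  ] [179.98  -0.04  56.62] [-19.95  13.72  84.77   0.03  81.47  13.42] [-0.   -0.56 -0.26]
{'point': [316.7, 200.1], 'p': 0.65} [ 518.42 -178.88  169.  ]
pin 118 ((519.526611328125, -176.49118041992188), (11.339062690734863, 11.015804290771484), 88.64623260498047) 170.59417684101447
ring 388 ((564.7868041992188, -205.88021850585938), (45.79758071899414, 11.715024948120117), 57.736053466796875) 134.54356181442154
```

Call:
{"name": "move_arm", "arguments": {
  "plan": [
    {"x": 0, "y": -1, "z": 40, "rx": 0, "ry": 0, "rz": 0},
    {"x": 0, "y": 0, "z": 40, "rx": 0, "ry": 0, "rz": 0},
    {"x": 0, "y": 0, "z": 30, "rx": 0, "ry": 0, "rz": 0},
    {"x": 0, "y": 0, "z": 30, "rx": 0, "ry": 0, "rz": 0},
    {"x": 0, "y": 0, "z": 20, "rx": 0, "ry": 0, "rz": 0},
    {"x": 0, "y": 0, "z": 0, "rx": 0, "ry": 0, "rz": 0},
    {"x": 0, "y": 0, "z": 0, "rx": 0, "ry": 0, "rz": 0}
  ]
}}

```text
time_s: 13.6
ee_pos: [519.6, -175.9, 133.1]
ee_rot: [180.0, -0.0, 56.7]
force: [0.4, 0.8, 1.4]
gripper_width: 45.8
gripper_force: 0.0
```

Call:
{"name": "move_arm", "arguments": {
  "plan": [
    {"x": 0, "y": 0, "z": 0, "rx": 0, "ry": 0, "rz": 0},
    {"x": 0, "y": 0, "z": 0, "rx": 0, "ry": 0, "rz": 0},
    {"x": 0, "y": 0, "z": 0, "rx": 0, "ry": 0, "rz": 0},
    {"x": 0, "y": 0, "z": 0, "rx": 0, "ry": 0, "rz": 0},
    {"x": 0, "y": 0, "z": 0, "rx": 0, "ry": 0, "rz": 0},
    {"x": 0, "y": 0, "z": 0, "rx": 0, "ry": 0, "rz": 0}
  ],
  "grip": 0,
  "squeeze": 20
}}

```text
time_s: 14.2
ee_pos: [518.8, -176.4, 133.3]
ee_rot: [180.0, -0.0, 56.6]
force: [-1.3, 0.7, 1.6]
gripper_width: 11.4
gripper_force: 20.0
```

Call:
{"name": "move_arm", "arguments": {
  "plan": [
    {"x": -5.87, "y": 0.29, "z": 0, "rx": 0, "ry": 0, "rz": -0.098},
    {"x": -5.87, "y": 0.29, "z": 0, "rx": 0, "ry": 0, "rz": -0.098},
    {"x": -5.87, "y": 0.29, "z": 0, "rx": 0, "ry": 0, "rz": -0.098},
    {"x": -5.87, "y": 0.29, "z": 0, "rx": 0, "ry": 0, "rz": -0.098},
    {"x": 0, "y": 0, "z": 0, "rx": 0, "ry": 0, "rz": 0}
  ]
}}

```text
time_s: 14.7
ee_pos: [510.1, -198.2, 133.3]
ee_rot: [180.0, -0.0, 79.0]
force: [0.3, 0.7, 2.9]
gripper_width: 11.4
gripper_force: 20.0
```

Call:
{"name": "move_arm", "arguments": {
  "plan": [
    {"x": -5.87, "y": 0.29, "z": 0, "rx": 0, "ry": 0, "rz": -0.098},
    {"x": -5.87, "y": 0.29, "z": 0, "rx": 0, "ry": 0, "rz": -0.098},
    {"x": -5.87, "y": 0.29, "z": 0, "rx": 0, "ry": 0, "rz": -0.098},
    {"x": -5.87, "y": 0.29, "z": 0, "rx": 0, "ry": 0, "rz": -0.098},
    {"x": 0, "y": 0, "z": 0, "rx": 0, "ry": 0, "rz": 0},
    {"x": 0, "y": 0, "z": 0, "rx": 0, "ry": 0, "rz": 0},
    {"x": 0, "y": 0, "z": 0, "rx": 0, "ry": 0, "rz": 0}
  ]
}}

```text
time_s: 15.4
ee_pos: [510.4, -221.0, 133.3]
ee_rot: [179.9, 0.0, 101.4]
force: [0.7, 0.8, 4.6]
gripper_width: 11.5
gripper_force: 20.0
```

```bash
cat > r.py <<'E'
from h import *
np.set_printoptions(precision=2,suppress=True)
s=state(); print(s['time_s'],s['ee_pos'],s['ee_rot'],s['force'],s['gripper_width'],s['gripper_force'])
M=np.array([568.5,-209.])
for c in ['wrist','top','scene']:
    f=grab_frame(c); P=cloud(f); print(c)
    for z0,z1 in ((113,133),(122,138)):
        k=P[(np.hypot(P[...,0]-568,P[...,1]+209)<32)&(P[...,2]>z0)&(P[...,2]<z1)]
        if len(k)>20: print('ring',len(k),cv2.minAreaRect(k[:,:2].astype(np.float32)),cv2.fitLine(k[:,:2].astype(np.float32),cv2.DIST_HUBER,0,.01,.01).ravel())
    for l,z in (('mirror_pin',169),('mirror_face',107),('camera_lens',107),('dot',107.5)):
        for d in landmark_of(c,l)[:2]:
            p=atz(f,*d['point'],z); v=p[:2]-M; print(l,round(d['p'],2),np.array(d['point']),p,'dist',np.hypot(*v),'ang',np.degrees(np.arctan2(v[1],v[0])))
    h=P[(P[...,2]>155)&(P[...,2]<192)&(np.hypot(P[...,0]-654.7,P[...,1]+57.2)<35)]
    if len(h)>4: print('fin',len(h),cv2.minAreaRect(h[:,:2].astype(np.float32)),h[:,2].max())
    if c=='scene': save('s6.png',cv2.resize(f['img'][150:320,300:520],(770,595),interpolation=cv2.INTER_CUBIC))
E
python3 r.py
```

```text
15.4 [ 510.39 -221.04  133.28] [179.95   0.01 101.4 ] [0.65 0.82 4.64] 11.543887285171827 20.0006103515625
wrist
ring 1029 ((562.0608520507812, -202.72006225585938), (12.288736343383789, 37.47795104980469), 11.860153198242188) [   0.04   -1.    558.53 -199.94]
ring 818 ((562.1018676757812, -202.3557586669922), (12.042485237121582, 28.878503799438477), 11.587213516235352) [   0.06   -1.    559.97 -201.3 ]
mirror_pin 0.86 [314.8 280.5] [ 509.13 -221.25  169.  ] dist 60.62010208848165 ang -168.34471737802397
mirror_face 0.65 [197.3 315.9] [ 433.62 -305.65  107.  ] dist 165.933528343632 ang -144.3743605518129
mirror_face 0.61 [399.7 235.5] [ 567.61 -210.86  107.  ] dist 2.060272625352205 ang -115.56516405434553
dot 0.92 [599.5  43.8] [649.22 -70.35 107.5 ] dist 160.4364851389674 ang 59.791113655867825
top
mirror_face 0.7 [347.2 180.1] [648.91 -62.03 107.  ] dist 167.52769182826518 ang 61.31732773464374
mirror_face 0.56 [396.1 199.4] [ 584.32 -210.69  107.  ] dist 15.910352555826824 ang -6.082543122606866
camera_lens 0.82 [425.5 162.7] [ 699.13 -308.37  107.  ] dist 164.12776216416154 ang
[... 671 characters left out ...]
  -277.91  169.  ] dist 202.0186230925502 ang -160.0549628680609
mirror_pin 0.6 [386.2 246.6] [ 512.44 -217.37  169.  ] dist 56.682496621331964 ang -171.51145116776365
mirror_face 0.72 [400.8 318.6] [ 428.36 -307.39  107.  ] dist 171.22921484703858 ang -144.92838335416982
mirror_face 0.58 [394.8 256. ] [ 561.18 -212.36  107.  ] dist 8.05079228205635 ang -155.34935831646723
camera_lens 0.72 [465.  241.8] [ 696.63 -306.92  107.  ] dist 161.26164929323372 ang -37.386842696198116
dot 0.71 [363.2 212.1] [646.19 -70.24 107.5 ] dist 159.02456850911577 ang 60.756367993878186
fin 158 ((654.632080078125, -60.54071044921875), (11.95632266998291, 35.36716079711914), 62.55158996582031) 186.44482054880302
```

View pics/s6.png

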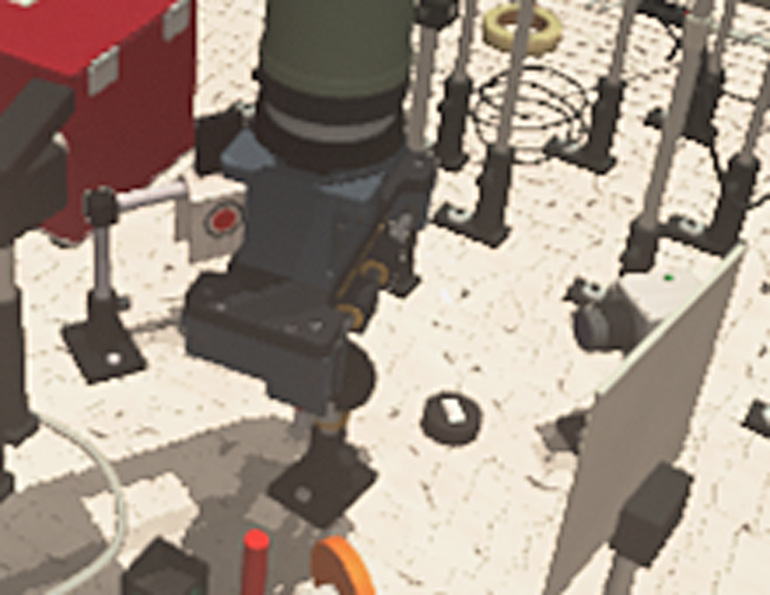

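The view shows the gripper holding the pin, with the mirror's black ring at crop (350,375). The saddle hangs with its dot at (222,218), and the lens case is in place at (450,418). The mirror normal is about 11.6°, and the bisector of lens (-37.3°) and dot (60.2°) is 11.5°, so I hand in.

```bash
python3 -c "
from workcell import *
print(state()['qvel']); print(job_done())"
```

```text
[-0.09274987  0.02389392 -0.07647968 -0.07274991  0.04063111 -0.12497277]
the job is handed in; nothing more can be done
None
```

The job is handed in, with no verdict returned: the saddle hangs on the bar with its dot to the mirror, and the gripper holds the mirror at about 11.6° against a measured bisector of 11.5°.

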